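# Set the grinder's grind slide to the coarsest notch

### The job

The next brew is a big pot of filter coffee, so set the grinder to its coarsest grind: lift the round knob of the grind slide up out of the notch it stands in, carry it along the slide to the last notch, the one farthest from the bean hopper and beside the largest studs, and let it drop fully home there. Leave the other slide, the one with the flat bar knob, in its notch, and leave the small steel dosing cup on the grinder where it stands.

Things in the scene. Friction and masses are not known exactly. Their poses are not given: they have to be found in the camera images.
- grind_grip (a point): Centre of the grind slide's round black knob, an upright cylinder 32 mm across, 30 mm tall, 155 mm above the counter when home; starts in notch 1, nearest the hopper. Its 10 mm stem's cross pin lies in the notch. Captive: it cannot turn, moves only up/down and along the slide, rises at most 50 mm, clears all teeth from 23 mm up. About 150 g, moves easily, falls by its own weight when let go.
- grind_home (a point): Where the round knob's centre lies when home in the last (4th) notch. y: along the slide, away from the hopper; z up. Notches are 36 mm apart (first 108 mm back along -y), 14 mm slots 10 mm deep under V mouths 11 mm deep: let go within 14 mm of a notch, the knob drops in. Tooth tips 121 mm above counter. Flat brass studs beside the notches grow from 5 mm (first) to 15 mm (last).
- portion_grip (a point): Centre of the flat black bar knob of the other slide (portion), same build: bar 44 mm along the slide, 14 mm thick, 30 mm tall, home in notch 2, 155 mm above the counter. Leave it. The two slides lie side by side 116 mm apart on the grinder's 90 mm high deck, in either order; the hopper tower, 280 mm high above the counter, begins 103 mm beyond their first notches.
- dosing_cup: Small open steel cup standing loose on the grinder's deck, 90 mm above the counter, 130 to 136 mm beyond the slides' last notches (along the slides), 56 mm across the rim, 55 mm tall; origin at the centre of its underside. Leave it standing where it is.
Things that resemble listed ones, but are neither listed nor needed, are in the scene too. Leave any purple or red look-alike of the dosing_cup alone.

How it is judged:
By the outcome, as a careful person would: the job done as asked, in the order asked, and still so for the second after the job is handed in, with the robot touching nothing.
It also fails if it takes over 35 s, if anything falls off the work surface, if the arm or the gripper's body presses on something with over 40 N, if the wrist force passes 120 N, or if a joint passes its speed limit or range.

### The arm

A 7-joint arm with a two-finger parallel gripper is mounted at the origin on the work surface. World frame = base frame: x ahead of the robot, y to its left, z up, the work surface at z = 0. Lengths are in mm, angles in rad, forces in N, time in s.
With the tool pointing down it reaches from about 400 to 925 mm from the base axis. Payload 4.1 kg.
Tool frame: the origin (TCP) lies on the centre line of the jaws, within the pads' length; the fingertips stand 14 mm ahead of it and the grasp point (between the pads) lies 5 mm behind it; z points along the fingers, y is the direction in which the jaws open and shut (so a half turn about z gives the same grasp; the last joint's range is limited). The gripper opens to 85 mm and grips with 20 to 120 N. Pads are 22 mm wide; open, the fingers measure 114 mm over their backs; the gripper's body (76 mm by 85 mm) begins 54 mm behind the grasp point. The pads swing forward as they close: fully open they stand 13 mm farther back than shut.
Start: joints at [1.235, 0.398, 0.045, 1.537, -0.019, 1.207, -0.051], TCP at [152.521, -631.885, 245.347] pointing down, gripper open.
Joint ranges: [-2.82, 2.82], [-0.49, 2.23], [-1.37, 1.46], [0, 2.46], [-1.36, 4.5], [0.23, 2], [-2.94, 2.94]. Speed limits (rad/s): [2.57, 2.57, 3.14, 3.14, 3.14, 3.14, 3.14].

### API

Orientations are given as a 3x3 rotation matrix whose columns are the frame's x, y, z axes.
In Python, from plant import sensors, viewer, robot gives the robot as it stands.
- The arm moves only by the tool move_arm, never from a script. Its argument "motion" is a list of rows, each an object with "claw": the opening in per cent of the stroke, from 0 (shut) to 100 (fully open); "xyz": the shift along the tool's x, y, z in m, a list of three; "dr": the turn, a rotation vector about the tool's x, y, z in rad, a list of three. In form: [{"claw": claw, "xyz": [x, y, z], "dr": [wx, wy, wz]}, ...]. A call has 1 to 12 rows; each row is the pose to reach, as a shift and turn from the pose measured when the call began, along the tool's axes at that moment; what a row does not reach only later rows make up. A row lasts 1/12 s, in which the tool goes at most 41.7 mm and 7.16 degrees, less where a joint would pass 70% of its speed; a pose out of reach is approached as far as the arm can. A call with a gripper value outside its range is refused whole. The fingers move at their own pace and stop on an object; the grip force is fixed at half the most. Time passes only in rows, so rows that repeat a pose let the fingers close. It gives the time, the measured TCP pose, the force and the opening at its end, in the units of the state.
- sensors.state(): the state, without advancing time (a new reading comes with each control period).
- viewer.grab_frame(name): name is "scene" or "top" or "wrist"; returns (picture, depth): 400x640x3 uint8, blue, green, red; 400x640 float32, mm along the optical axis (not along the pixel's ray), 0 where there is no reading.
- viewer.camera_params(name): a dict with "fx", "fy", "cx", "cy" (pixels), "view" (4x4, takes a point from world to camera coordinates); the wrist camera has in their place "mount" (4x4, takes a point from camera to tool coordinates, whose origin is the TCP and whose axes are the flange's). Camera axes: x right, y up, looking along -z (the intrinsics and any distortion apply to the point x, -y, -z); pixel columns grow to the right and rows downward; lengths in mm; the calibration is good to about 2 mm. A picture is of the moment at which its call begins: read the wrist's pose just before it. camera_params takes no time and is no camera call.
- robot.job_done(): hands the job in, once; it reports no verdict.
The state is a dict: "time_s": time; "joint_pos": joint angles; "qvel": joint speeds; "joint_torque": joint torques, N m; "tool_pos": TCP position; "eef_rot": TCP orientation; "force": force on the tool from outside, world axes, zero at the start; "wrist_torque": the same for the moment, N m; "grip_width": finger opening in mm.
Only numpy, scipy, OpenCV 4.12 (cv2) and the standard library are available. Lean on these libraries where they do the work, as an engineer would, in place of code of your own. Each camera call takes 0.05 s, during which the arm holds its last target.

## Working session

There is one attempt and no reset: what is moved stays moved. The work goes in short steps, Python scripts to look and compute and a tool call to move; the robot and the scene stay as the last step left them, time stands still between calls to the robot, and variables do not carry over. Pictures are saved under pics/ and viewed, and the job is handed in when it is done.

Besides the shell and the picture viewer there is one more tool, called after "Request:" in YAML: its name, and indented under it one key for each argument. move_arm: Moves the arm, as the interface text tells. Its arguments: {"type":"object","properties":{"motion":{"type":"array"}},"required":["motion"]}

```bash
mkdir -p pics; ls; cat > h.py <<'E'
import numpy as np,cv2
from plant import sensors,viewer,robot
E
python3 - <<'E'
from h import *
s=sensors.state()
for k,v in s.items(): print(k,np.round(v,4).tolist())
for n in ["scene","top","wrist"]:
    p,d=viewer.grab_frame(n); cv2.imwrite(f"pics/{n}0.png",p); np.save(f"pics/{n}0.npy",d)
    c=viewer.camera_params(n); print(n,c)
E
```

```text
pics
time_s 0.0
joint_pos [1.235, 0.3992, 0.045, 1.5379, -0.0187, 1.2069, -0.0507]
qvel [0.0024, 0.0003, 0.0004, -0.0009, 0.0, -0.0008, 0.0002]
joint_torque [0.0002, -47.5117, 1.3648, -25.4219, 0.0116, 0.0095, 0.0]
tool_pos [152.3476, -631.2447, 244.2471]
eef_rot [[0.9721, 0.2347, -0.0006], [0.2347, -0.9721, 0.0019], [-0.0002, -0.002, -1.0]]
force [0.2582, 0.6288, 0.5069]
wrist_torque [-0.0367, 0.0006, 0.0571]
grip_width 85.1823
scene {'fx': 496.6093762141736, 'fy': 496.6093762141736, 'cx': 320.8843795341421, 'cy': 198.16190568499414, 'view': array([[-2.53352714e-01,  9.67228776e-01, -1.67599717e-02,
         2.03789649e+01],
       [-7.28690544e-01, -1.79418439e-01,  6.60922926e-01,
         3.93128029e+02],
       [ 6.36256625e-01,  1.79659450e-01,  7.50266612e-01,
        -1.50690810e+03],
       [ 0.00000000e+00,  0.00000000e+00,  0.00000000e+00,
         1.00000000e+00]])}
top {'fx': 504.888399778298, 'fy': 504.888399778298, 'cx': 315.3335058144149, 'cy': 194.33614940375216, 'view': array([[ 2.28843674e-02, -9.99439796e-01, -2.44213164e-02,
         1.26312154e+02],
       [ 9.94484858e-01,  2.02564164e-02,  1.02905515e-01,
        -6.26188962e+02],
       [-1.02353179e-01, -2.66415570e-02,  9.94391298e-01,
        -1.02702673e+03],
       [ 0.00000000e+00,  0.00000000e+00,  0.00000000e+00,
         1.00000000e+00]])}
wrist {'fx': 322.87592914086116, 'fy': 322.87592914086116, 'cx': 318.5539370351566, 'cy': 200.03836532866328, 'mount': array([[-4.87945300e-04,  9.59399094e-01,  2.82051662e-01,
         7.07307296e+01],
       [ 9.99997737e-01, -1.15973634e-04,  2.12446610e-03,
        -2.71670458e-01],
       [ 2.07092141e-03,  2.82052060e-01, -9.59396866e-01,
        -1.29286034e+02],
       [ 0.00000000e+00,  0.00000000e+00,  0.00000000e+00,
         1.00000000e+00]])}
```

View pics/scene0.png

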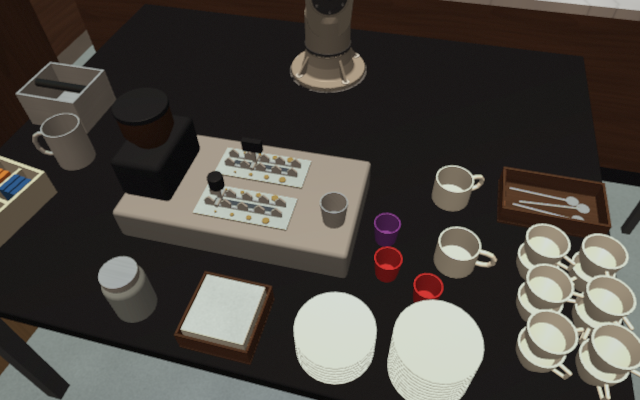

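View pics/top0.png

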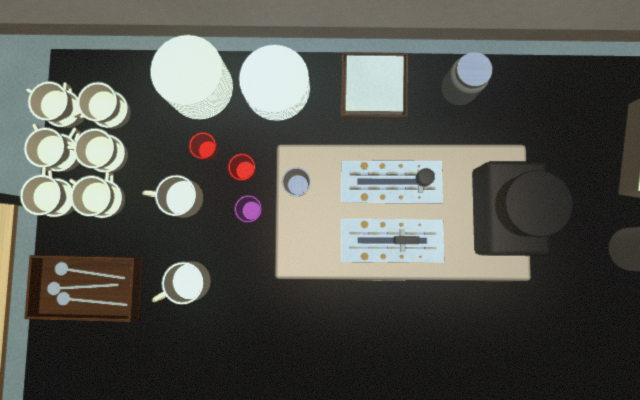

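View pics/wrist0.png

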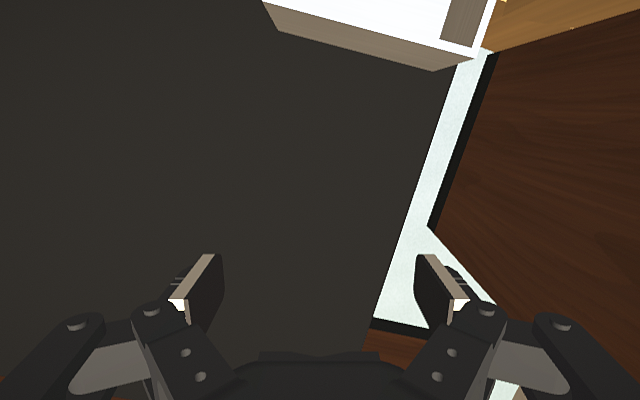

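The scene view shows the round knob at about (216,181), on the slide farther from the robot. In the top view it is at (425,177), the bar knob is at (405,240) and the cup is at (296,182). The hopper is on the right (-y), and the studs grow to the left (+y). Next I'll measure the positions.

```bash
cat >> h.py <<'E'
def ray(n,u,v):
    c=viewer.camera_params(n)
    d=np.array([(u-c['cx'])/c['fx'],-(v-c['cy'])/c['fy'],-1.0]); R=c['view'][:3,:3]; t=c['view'][:3,3]
    return -R.T@t, R.T@d
def onz(n,u,v,z):
    o,d=ray(n,u,v); return o+d*(z-o[2])/d[2]
E
python3 - <<'E'
from h import *
for n,(x0,x1,y0,y1) in {"top":(330,455,150,275),"scene":(180,320,125,235)}.items():
    p=cv2.imread(f"pics/{n}0.png"); c=cv2.resize(p[y0:y1,x0:x1],None,fx=5,fy=5,interpolation=cv2.INTER_CUBIC); cv2.imwrite(f"pics/{n}crop.png",c)
p=cv2.imread("pics/top0.png"); d=np.load("pics/top0.npy")
m=(p.max(2)<60).astype(np.uint8); m[:, :410]=0; m[:,440:]=0; m[:165]=0; m[192:]=0
n,l,st,ce=cv2.connectedComponentsWithStats(m); print(st,ce)
print(d[177,425],d[240,405],d[210,425])
# plates (light blue) corners
hsv=cv2.cvtColor(p,cv2.COLOR_BGR2HSV)
w=((p[:,:,0]>p[:,:,2].astype(int)+5)&(p.min(2)>120)).astype(np.uint8); w[:150]=0; w[270:]=0; w[:,:330]=0; w[:,455:]=0
for c in cv2.findContours(cv2.morphologyEx(w,cv2.MORPH_CLOSE,np.ones((9,9))),cv2.RETR_EXTERNAL,cv2.CHAIN_APPROX_NONE)[0]:
    if cv2.contourArea(c)>1000:
        b=cv2.boxPoints(cv2.minAreaRect(c)); print(b.tolist()); print([onz("top",*q,92).round(1).tolist() for q in b])
# deck
b=[(277,145),(525,145),(529,279),(276,278)]
print([onz("top",*q,90).round(1).tolist() for q in b])
# studs
o=((p[:,:,2]>p[:,:,0].astype(int)+50)&(p[:,:,2]>110)).astype(np.uint8); o[:158]=0;o[265:]=0;o[:,:345]=0;o[:,445:]=0
n,l,st,ce=cv2.connectedComponentsWithStats(o)
for i in range(1,n): print(st[i][4],ce[i].round(1),onz("top",*ce[i],93).round(1))
for z in (155,170): print("knob",onz("top",425,177,z),onz("scene",216,177,z))
E
```

```text
[[     0      0    640    400 255994]
 [   418    174      1      1      1]
 [   417    178      1      1      1]
 [   417    181      2      2      2]
 [   420    183      1      1      1]
 [   422    184      1      1      1]] [[319.49767573 199.50044923]
 [418.         174.        ]
 [417.         178.        ]
 [417.5        181.5       ]
 [420.         183.        ]
 [422.         184.        ]]
920.8123 911.4685 997.46783
[[341.0, 219.0], [443.0, 219.0], [443.0, 261.0], [341.0, 261.0]]
[[569.4, 86.5, 92.0], [573.8, -113.5, 92.0], [492.0, -113.3, 92.0], [487.3, 85.1, 92.0]]
[[341.0, 161.0], [442.0, 161.0], [442.0, 202.0], [341.0, 202.0]]
[[685.3, 88.6, 92.0], [689.0, -111.9, 92.0], [607.2, -111.7, 92.0], [603.1, 87.1, 92.0]]
[[715.8, 217.8, 90.0], [724.7, -276.5, 90.0], [461.2, -279.1, 90.0], [451.2, 211.6, 90.0]]
34 [363.7 165.4] [677.1  43.3  93. ]
16 [381.9 165.3] [677.9   7.2  93. ]
8 [400.1 165.1] [679.  -28.9  93. ]
1 [419. 165.] [680.  -66.2  93. ]
35 [363.9 196.4] [615.1  42.2  93. ]
14 [382.3 196.5] [615.6   5.8  93. ]
6 [400.5 197. ] [615.4 -30.   93. ]
1 [419. 197.] [616.1 -66.4  93. ]
36 [363.9 224. ] [560.6  41.3  93. ]
16 [382.5 224. ] [561.3   4.9  93. ]
8 [401.1 224.1] [561.9 -31.5  93. ]
2 [419.5 224. ] [562.9 -67.4  93. ]
37 [364. 256.] [498.1  40.4  93. ]
17 [382.6 256. ] [498.9   4.   93. ]
7 [401.3 256. ] [499.7 -32.2  93. ]
1 [420. 256.] [500.6 -68.5  93. ]
knob [647.33855469 -66.30555247 155.        ] [638.7187166  -68.68714481 155.        ]
knob [645.20831315 -63.44832861 170.        ] [651.53178327 -60.51281875 170.        ]
```

View pics/topcrop.png

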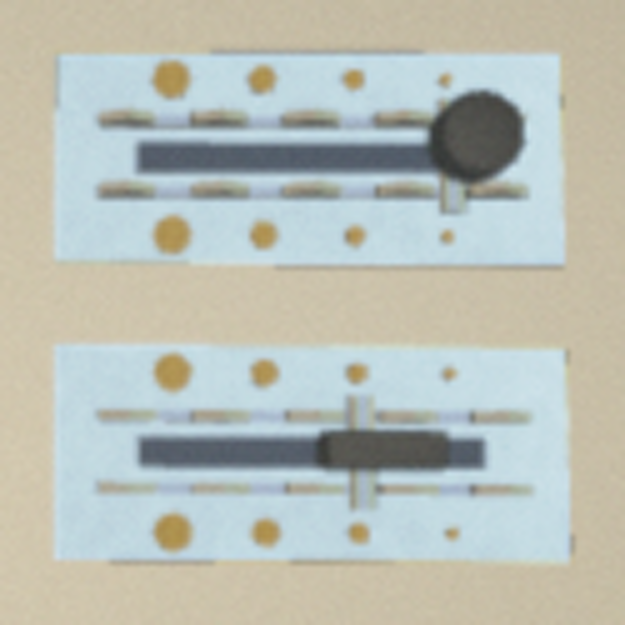

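View pics/scenecrop.png

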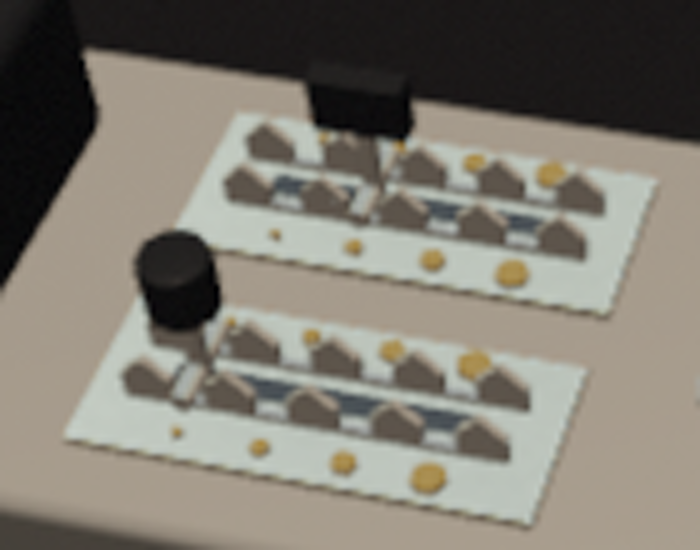

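```bash
cat >> h.py <<'E'
def shift(t,yaw=0.02):
    s=sensors.state(); R=np.array(s['eef_rot']); e=R.T@(np.array(t)-s['tool_pos'])
    c,n=np.cos(yaw),np.sin(yaw); Rd=np.array([[c,n,0],[n,-c,0],[0,0,-1.]])
    rv=cv2.Rodrigues(R.T@Rd)[0].ravel()
    print("xyz m",(e/1000).round(4).tolist(),"dr",rv.round(4).tolist(),"t",round(s['time_s'],2),"pos",np.round(s['tool_pos'],1),"F",np.round(s['force'],1),"w",round(float(s['grip_width']),1))
E
python3 - <<'E'
from h import *
shift([647,-65,400]); shift([152,-631,400])
E
```

```text
xyz m [0.6137, -0.4348, -0.1549] dr [-0.0014, 0.0002, 0.2168] t 0.15 pos [ 152.4 -631.4  244.5] F [-0.7  0.5 -0.3] w 84.9
xyz m [-0.0003, -0.0007, -0.1555] dr [-0.0014, 0.0002, 0.2168] t 0.15 pos [ 152.4 -631.4  244.5] F [-0.7  0.5 -0.3] w 84.9
```

Request:
move_arm:
  motion:
    - {"claw": 100, "xyz": [0, 0, -0.04], "dr": [0, 0, 0]}
    - {"claw": 100, "xyz": [0, 0, -0.08], "dr": [0, 0, 0]}
    - {"claw": 100, "xyz": [0, 0, -0.12], "dr": [0, 0, 0]}
    - {"claw": 100, "xyz": [0, 0, -0.155], "dr": [0, 0, 0.05]}
    - {"claw": 100, "xyz": [0.614, -0.435, -0.155], "dr": [0, 0, 0.217]}
    - {"claw": 100, "xyz": [0.614, -0.435, -0.155], "dr": [0, 0, 0.217]}
    - {"claw": 100, "xyz": [0.614, -0.435, -0.155], "dr": [0, 0, 0.217]}
    - {"claw": 100, "xyz": [0.614, -0.435, -0.155], "dr": [0, 0, 0.217]}
    - {"claw": 100, "xyz": [0.614, -0.435, -0.155], "dr": [0, 0, 0.217]}
    - {"claw": 100, "xyz": [0.614, -0.435, -0.155], "dr": [0, 0, 0.217]}
    - {"claw": 100, "xyz": [0.614, -0.435, -0.155], "dr": [0, 0, 0.217]}
    - {"claw": 100, "xyz": [0.614, -0.435, -0.155], "dr": [0, 0, 0.217]}

```text
time_s: 1.15
tool_pos: [372.4, -378.6, 399.7]
eef_rot: [[1.0, 0.02, -0.001], [0.02, -1.0, 0.001], [-0.001, -0.001, -1.0]]
force: [1.0, -0.8, -0.2]
grip_width: 85.1
```

```bash
python3 -c "
from h import *
shift([647,-65,400]);shift([647,-65,260])"
```

```text
xyz m [0.2807, -0.3081, -0.0001] dr [-0.0013, 0.0006, -0.0002] t 1.15 pos [ 372.4 -378.6  399.7] F [ 1.  -0.8 -0.2] w 85.1
xyz m [0.2808, -0.3079, 0.1399] dr [-0.0013, 0.0006, -0.0002] t 1.15 pos [ 372.4 -378.6  399.7] F [ 1.  -0.8 -0.2] w 85.1
```

Request:
move_arm:
  motion:
    - {"claw": 100, "xyz": [0.281, -0.308, 0], "dr": [0, 0, 0]}
    - {"claw": 100, "xyz": [0.281, -0.308, 0], "dr": [0, 0, 0]}
    - {"claw": 100, "xyz": [0.281, -0.308, 0], "dr": [0, 0, 0]}
    - {"claw": 100, "xyz": [0.281, -0.308, 0], "dr": [0, 0, 0]}
    - {"claw": 100, "xyz": [0.281, -0.308, 0], "dr": [0, 0, 0]}
    - {"claw": 100, "xyz": [0.281, -0.308, 0], "dr": [0, 0, 0]}
    - {"claw": 100, "xyz": [0.281, -0.308, 0], "dr": [0, 0, 0]}
    - {"claw": 100, "xyz": [0.281, -0.308, 0], "dr": [0, 0, 0]}
    - {"claw": 100, "xyz": [0.281, -0.308, 0], "dr": [0, 0, 0]}
    - {"claw": 100, "xyz": [0.281, -0.308, 0], "dr": [0, 0, 0]}
    - {"claw": 100, "xyz": [0.281, -0.308, 0.04], "dr": [0, 0, 0]}
    - {"claw": 100, "xyz": [0.281, -0.308, 0.08], "dr": [0, 0, 0]}

```text
time_s: 2.15
tool_pos: [650.3, -60.1, 320.9]
eef_rot: [[1.0, 0.026, 0.006], [0.026, -1.0, 0.004], [0.006, -0.004, -1.0]]
force: [-0.3, -1.0, -0.6]
grip_width: 85.3
```

```bash
python3 - <<'E'
from h import *
shift([647,-65,250])
shift([647,-65,250])
s=sensors.state();p,d=viewer.grab_frame("wrist"); cv2.imwrite("pics/w1.png",p);np.save("pics/w1.npy",d)
np.savez("pics/w1.npz",R=s['eef_rot'],t=s['tool_pos'])
E
```

```text
xyz m [-0.0039, 0.005, 0.0709] dr [-0.0036, -0.006, 0.0064] t 2.15 pos [650.3 -60.1 320.9] F [-0.3 -1.  -0.6] w 85.3
xyz m [-0.0039, 0.005, 0.0709] dr [-0.0036, -0.006, 0.0064] t 2.15 pos [650.3 -60.1 320.9] F [-0.3 -1.  -0.6] w 85.3
```

View pics/w1.png

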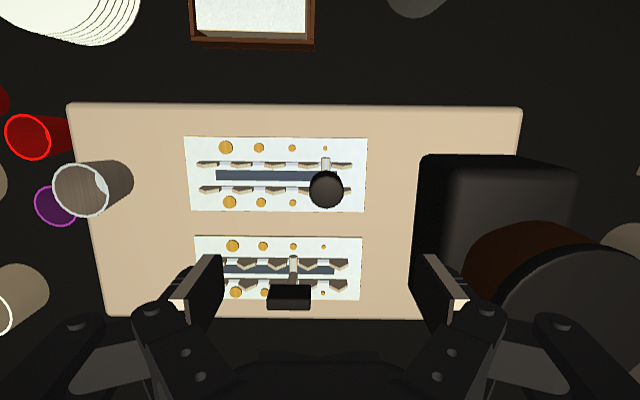

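The wrist view shows the round knob at (326,190) and the hopper on the right, clear of the fingers. I'll refine the knob position from this view.

```bash
cat >> h.py <<'E'
def wz(u,v,z,R,t):
    c=viewer.camera_params("wrist");M=c['mount']
    d=np.array([(u-c['cx'])/c['fx'],-(v-c['cy'])/c['fy'],-1.0])
    o=R@M[:3,3]+t; d=R@(M[:3,:3]@d); return o+d*(z-o[2])/d[2]
E
python3 - <<'E'
from h import *
z=np.load("pics/w1.npz");R,t=z['R'],z['t'];p=cv2.imread("pics/w1.png");d=np.load("pics/w1.npy")
m=((p.max(2)<75)).astype(np.uint8); m[:168]=0;m[212:]=0;m[:,:305]=0;m[:,348:]=0
n,l,st,ce=cv2.connectedComponentsWithStats(m);print(st[1:],ce[1:],d[192,326])
dd=np.where((d>0)&(d<d[192,326]+6)&(m>0)); print(dd[1].mean(),dd[0].mean(),len(dd[0]))
i=1+np.argmax(st[1:,4])
print(wz(dd[1].mean(),dd[0].mean(),170,R,t), wz(326,191,170,R,t))
o=((p[:,:,2]>p[:,:,0].astype(int)+60)&(p[:,:,2]>130)).astype(np.uint8); o[:140]=0;o[215:]=0;o[:,:190]=0;o[:,365:]=0
n,l,st,ce=cv2.connectedComponentsWithStats(o)
for i in range(1,n): print(st[i][4],ce[i].round(1),wz(*ce[i],93,R,t).round(1))
shift([647,-65,152])
cv2.imwrite("pics/w1c.png",cv2.resize(p[130:220,180:380],None,fx=4,fy=4))
E
```

```text
[[309 171  35  37 924]] [[325.56277056 189.7965368 ]] 289.0826
325.72503082614054 191.7817509247842 811
[647.26755825 -65.43632549 170.        ] [647.99837142 -65.65962098 170.        ]
149 [224.9 147. ] [675.1  45.4  93. ]
80 [258.3 147.4] [675.7   8.6  93. ]
41 [291.5 147.9] [676.2 -28.   93. ]
16 [324.5 148. ] [677.  -64.3  93. ]
2 [322.  159.5] [664.2 -62.   93. ]
11 [329. 164.] [659.4 -69.9  93. ]
1 [230. 164.] [656.4  40.7  93. ]
1 [264. 164.] [657.4   2.7  93. ]
2 [298.  165.5] [656.8 -35.3  93. ]
2 [332.  165.5] [657.8 -73.3  93. ]
1 [265. 166.] [655.2   1.6  93. ]
1 [232. 190.] [626.4  40.   93. ]
1 [298. 190.] [628.5 -35.6  93. ]
134 [228.7 201.9] [612.1  44.4  93. ]
72 [260.4 202.2] [612.7   7.8  93. ]
38 [292.1 202.6] [613.2 -28.8  93. ]
1 [364. 205.] [ 612.7 -112.1   93. ]
4 [190.  207.5] [604.1  89.9  93. ]
18 [234.5 211. ] [601.2  38.3  93. ]
16 [257.5 211. ] [602.   11.4  93. ]
2 [305.5 212. ] [602.3 -44.5  93. ]
4 [310.5 212. ] [602.4 -50.3  93. ]
18 [327.5 212. ] [603.  -70.1  93. ]
16 [350.5 212. ] [603.7 -96.9  93. ]
xyz m [0.0068, 0.0029, 0.1561] dr [-0.0031, 0.0171, 0.0042] t 2.2 pos [642.8 -62.7 308.2] F [-5.6 -0.5 -9.3] w 85.2
```

View pics/w1c.png

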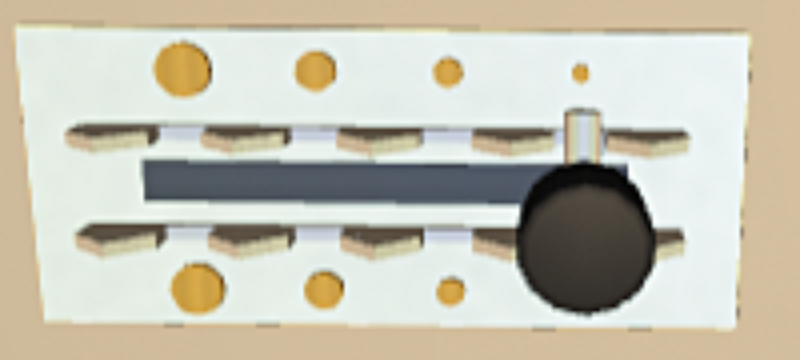

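Request:
move_arm:
  motion:
    - {"claw": 100, "xyz": [0.007, 0.003, 0.02], "dr": [-0.003, 0.017, 0.004]}
    - {"claw": 100, "xyz": [0.007, 0.003, 0.05], "dr": [-0.003, 0.017, 0.004]}
    - {"claw": 100, "xyz": [0.007, 0.003, 0.08], "dr": [-0.003, 0.017, 0.004]}
    - {"claw": 100, "xyz": [0.007, 0.003, 0.1], "dr": [-0.003, 0.017, 0.004]}
    - {"claw": 100, "xyz": [0.007, 0.003, 0.1], "dr": [-0.003, 0.017, 0.004]}
    - {"claw": 100, "xyz": [0.007, 0.003, 0.1], "dr": [-0.003, 0.017, 0.004]}
    - {"claw": 100, "xyz": [0.007, 0.003, 0.1], "dr": [-0.003, 0.017, 0.004]}

```text
time_s: 2.78
tool_pos: [649.3, -65.6, 210.2]
eef_rot: [[1.0, 0.02, 0.003], [0.02, -1.0, -0.0], [0.003, 0.0, -1.0]]
force: [0.3, 0.0, 0.3]
grip_width: 85.0
```

```bash
python3 -c "
from h import *
shift([647,-65,152])"
```

```text
xyz m [-0.0025, -0.0007, 0.0582] dr [0.0002, -0.0028, -0.0004] t 2.78 pos [649.3 -65.6 210.2] F [0.3 0.  0.3] w 85.0
```

Request:
move_arm:
  motion:
    - {"claw": 100, "xyz": [-0.002, 0, 0.02], "dr": [0, -0.003, 0]}
    - {"claw": 100, "xyz": [-0.002, 0, 0.04], "dr": [0, -0.003, 0]}
    - {"claw": 100, "xyz": [-0.002, 0, 0.055], "dr": [0, -0.003, 0]}
    - {"claw": 100, "xyz": [-0.002, 0, 0.057], "dr": [0, -0.003, 0]}
    - {"claw": 100, "xyz": [-0.002, 0, 0.057], "dr": [0, -0.003, 0]}
    - {"claw": 100, "xyz": [-0.002, 0, 0.057], "dr": [0, -0.003, 0]}

```text
time_s: 3.28
tool_pos: [648.9, -65.7, 155.5]
eef_rot: [[1.0, 0.019, 0.003], [0.019, -1.0, -0.0], [0.003, 0.001, -1.0]]
force: [0.4, -0.2, -0.3]
grip_width: 85.3
```

```bash
python3 - <<'E'
from h import *
shift([647,-65,152])
s=sensors.state();p,d=viewer.grab_frame("wrist"); cv2.imwrite("pics/w2.png",p)
p,d=viewer.grab_frame("scene"); cv2.imwrite("pics/s2.png",cv2.resize(p[80:300,80:400],None,fx=2.4,fy=2.4))
E
```

```text
xyz m [-0.0019, -0.0008, 0.0035] dr [0.0005, -0.0034, -0.0007] t 3.28 pos [648.9 -65.7 155.5] F [ 0.4 -0.2 -0.3] w 85.3
```

View pics/w2.png

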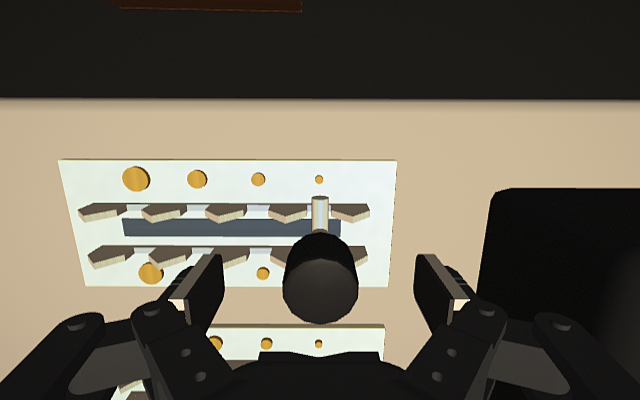

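View pics/s2.png

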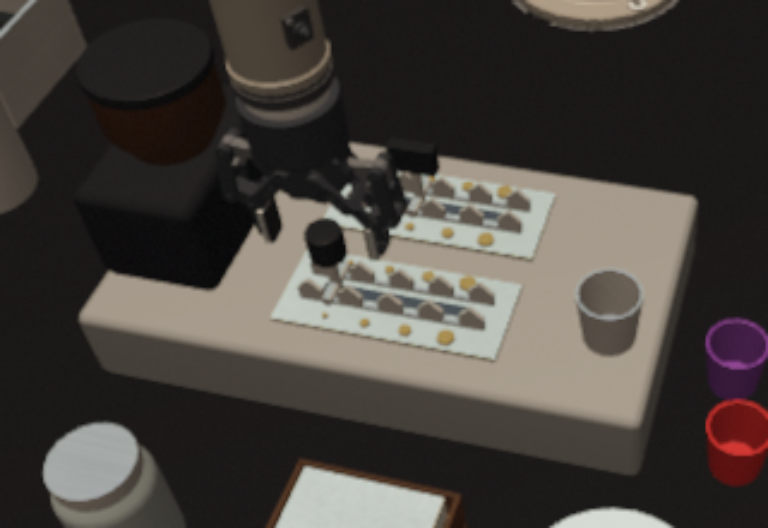

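The knob sits centred between the open pads at (320,290) in the wrist view, with the hopper and bar knob clear. I'll go down 3 mm and close.

Request:
move_arm:
  motion:
    - {"claw": 100, "xyz": [-0.002, -0.001, 0.003], "dr": [0, -0.003, 0]}
    - {"claw": 35, "xyz": [-0.002, -0.001, 0.003], "dr": [0, -0.003, 0]}
    - {"claw": 20, "xyz": [-0.002, -0.001, 0.003], "dr": [0, -0.003, 0]}
    - {"claw": 20, "xyz": [-0.002, -0.001, 0.003], "dr": [0, -0.003, 0]}
    - {"claw": 20, "xyz": [-0.002, -0.001, 0.003], "dr": [0, -0.003, 0]}
    - {"claw": 20, "xyz": [-0.002, -0.001, 0.003], "dr": [0, -0.003, 0]}
    - {"claw": 20, "xyz": [-0.002, -0.001, 0.003], "dr": [0, -0.003, 0]}
    - {"claw": 20, "xyz": [-0.002, -0.001, 0.003], "dr": [0, -0.003, 0]}

```text
time_s: 4.05
tool_pos: [646.9, -64.8, 152.7]
eef_rot: [[1.0, 0.019, 0.001], [0.019, -1.0, -0.001], [0.001, 0.001, -1.0]]
force: [-0.1, -0.2, 2.7]
grip_width: 30.5
```

```bash
python3 - <<'E'
from h import *
s=sensors.state();print(s['tool_pos'],s['grip_width'],s['force'])
p,d=viewer.grab_frame("wrist"); cv2.imwrite("pics/w3.png",p)
E
```

```text
[646.92466525 -64.75347865 152.7227679 ] 30.459434773082787 [-0.0919142  -0.16568935  2.67344414]
```

View pics/w3.png

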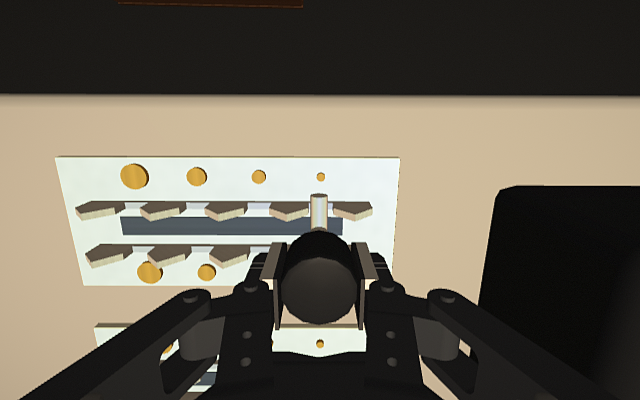

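Request:
move_arm:
  motion:
    - {"claw": 20, "xyz": [0, 0, -0.008], "dr": [0, 0, 0]}
    - {"claw": 20, "xyz": [0, 0, -0.018], "dr": [0, 0, 0]}
    - {"claw": 20, "xyz": [0, 0, -0.028], "dr": [0, 0, 0]}
    - {"claw": 20, "xyz": [0, 0, -0.035], "dr": [0, 0, 0]}
    - {"claw": 20, "xyz": [0, 0, -0.036], "dr": [0, 0, 0]}
    - {"claw": 20, "xyz": [0, 0, -0.036], "dr": [0, 0, 0]}
    - {"claw": 20, "xyz": [0, 0, -0.036], "dr": [0, 0, 0]}

```text
time_s: 4.68
tool_pos: [646.8, -64.7, 188.6]
eef_rot: [[1.0, 0.019, 0.001], [0.019, -1.0, -0.001], [0.001, 0.001, -1.0]]
force: [0.3, 0.1, -2.0]
grip_width: 30.6
```

```bash
python3 - <<'E'
from h import *
s=sensors.state();print(s['tool_pos'],s['grip_width'],s['force'])
p,d=viewer.grab_frame("wrist"); cv2.imwrite("pics/w4.png",p)
shift([645,43.3,189])
E
```

```text
[646.78571357 -64.74180188 188.5858094 ] 30.603446063168597 [ 0.29584569  0.0733668  -2.049772  ]
xyz m [0.0003, -0.1081, -0.0007] dr [0.0007, -0.0004, -0.0005] t 4.73 pos [646.8 -64.7 188.3] F [-0.4 -0.4 -1.2] w 30.7
```

View pics/w4.png

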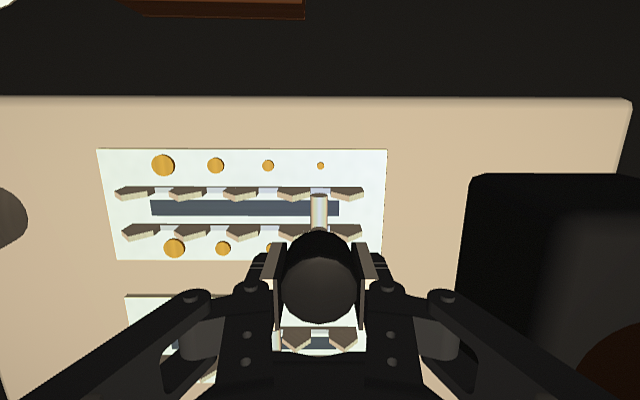

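The pin at (319,210) has risen with the knob, and the force matches its weight. Now I'll carry it 108 mm along the slide.

Request:
move_arm:
  motion:
    - {"claw": 20, "xyz": [0, -0.012, 0], "dr": [0, 0, 0]}
    - {"claw": 20, "xyz": [0, -0.028, 0], "dr": [0, 0, 0]}
    - {"claw": 20, "xyz": [0, -0.044, 0], "dr": [0, 0, 0]}
    - {"claw": 20, "xyz": [0, -0.06, 0], "dr": [0, 0, 0]}
    - {"claw": 20, "xyz": [0, -0.076, 0], "dr": [0, 0, 0]}
    - {"claw": 20, "xyz": [0, -0.092, 0], "dr": [0, 0, 0]}
    - {"claw": 20, "xyz": [0, -0.104, 0], "dr": [0, 0, 0]}
    - {"claw": 20, "xyz": [0, -0.108, 0], "dr": [0, 0, 0]}
    - {"claw": 20, "xyz": [0, -0.108, 0], "dr": [0, 0, 0]}
    - {"claw": 20, "xyz": [0, -0.108, 0], "dr": [0, 0, 0]}
    - {"claw": 20, "xyz": [0, -0.108, 0], "dr": [0, 0, 0]}

```text
time_s: 5.65
tool_pos: [644.9, 42.8, 188.3]
eef_rot: [[1.0, 0.018, 0.001], [0.018, -1.0, -0.0], [0.001, 0.0, -1.0]]
force: [1.8, 0.6, -2.3]
grip_width: 30.7
```

```bash
python3 - <<'E'
from h import *
p,d=viewer.grab_frame("wrist"); cv2.imwrite("pics/w5.png",p)
shift([645,43.3,153])
E
```

```text
xyz m [0.0001, -0.0006, 0.0352] dr [0.0002, -0.0006, -0.0017] t 5.7 pos [644.9  42.7 188.2] F [ 1.8  0.7 -2. ] w 30.4
```

View pics/w5.png

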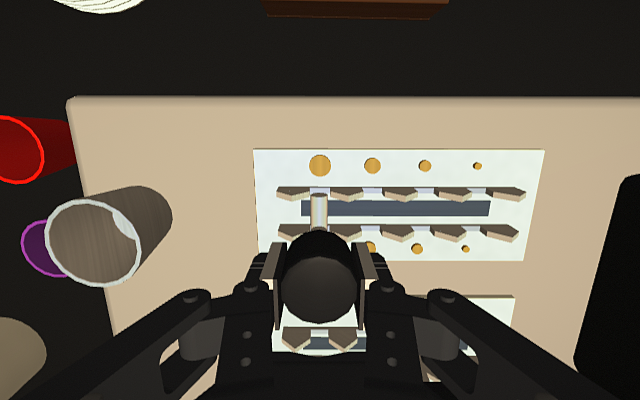

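The pin at (319,210) lines up with the largest stud at (320,165), so this is the last notch. I'll lower the knob into it.

Request:
move_arm:
  motion:
    - {"claw": 20, "xyz": [0, -0.0005, 0.006], "dr": [0, 0, 0]}
    - {"claw": 20, "xyz": [0, -0.0005, 0.014], "dr": [0, 0, 0]}
    - {"claw": 20, "xyz": [0, -0.0005, 0.022], "dr": [0, 0, 0]}
    - {"claw": 20, "xyz": [0, -0.0005, 0.028], "dr": [0, 0, 0]}
    - {"claw": 20, "xyz": [0, -0.0005, 0.032], "dr": [0, 0, 0]}
    - {"claw": 20, "xyz": [0, -0.0005, 0.034], "dr": [0, 0, 0]}
    - {"claw": 20, "xyz": [0, -0.0005, 0.034], "dr": [0, 0, 0]}
    - {"claw": 20, "xyz": [0, -0.0005, 0.034], "dr": [0, 0, 0]}

```text
time_s: 6.37
tool_pos: [644.9, 43.3, 154.3]
eef_rot: [[1.0, 0.018, 0.001], [0.018, -1.0, -0.0], [0.001, 0.0, -1.0]]
force: [1.7, -1.3, -1.6]
grip_width: 30.6
```

Request:
move_arm:
  motion:
    - {"claw": 40, "xyz": [0, 0, 0], "dr": [0, 0, 0]}
    - {"claw": 60, "xyz": [0, 0, 0], "dr": [0, 0, 0]}
    - {"claw": 100, "xyz": [0, 0, 0], "dr": [0, 0, 0]}
    - {"claw": 100, "xyz": [0, 0, 0], "dr": [0, 0, 0]}
    - {"claw": 100, "xyz": [0, 0, 0], "dr": [0, 0, 0]}
    - {"claw": 100, "xyz": [0, 0, 0], "dr": [0, 0, 0]}
    - {"claw": 100, "xyz": [0, 0, -0.015], "dr": [0, 0, 0]}
    - {"claw": 100, "xyz": [0, 0, -0.04], "dr": [0, 0, 0]}
    - {"claw": 100, "xyz": [0, 0, -0.075], "dr": [0, 0, 0]}
    - {"claw": 100, "xyz": [0, 0, -0.11], "dr": [0, 0, 0]}
    - {"claw": 100, "xyz": [0, 0, -0.13], "dr": [0, 0, 0]}
    - {"claw": 100, "xyz": [0, 0, -0.13], "dr": [0, 0, 0]}

```text
time_s: 7.37
tool_pos: [647.6, 44.1, 290.6]
eef_rot: [[1.0, 0.018, 0.011], [0.018, -1.0, 0.001], [0.011, -0.001, -1.0]]
force: [-0.1, 0.3, 0.6]
grip_width: 85.4
```

```bash
python3 - <<'E'
from h import *
shift([645,43.3,153])
s=sensors.state();p,d=viewer.grab_frame("wrist"); cv2.imwrite("pics/w6.png",p)
R,t=np.array(s['eef_rot']),np.array(s['tool_pos'])
q,e=viewer.grab_frame("scene"); cv2.imwrite("pics/s6.png",cv2.resize(q[80:300,80:400],None,fx=2.4,fy=2.4))
M=viewer.camera_params("wrist")
np.savez("pics/w6.npz",R=R,t=t,d=d,e=e)
E
```

```text
xyz m [-0.0041, 0.0008, 0.1376] dr [-0.0008, -0.0111, -0.0019] t 7.37 pos [647.6  44.1 290.6] F [-0.1  0.3  0.6] w 85.4
```

View pics/w6.png

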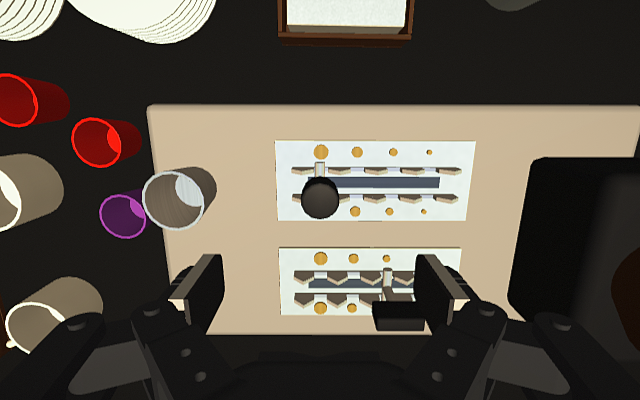

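View pics/s6.png

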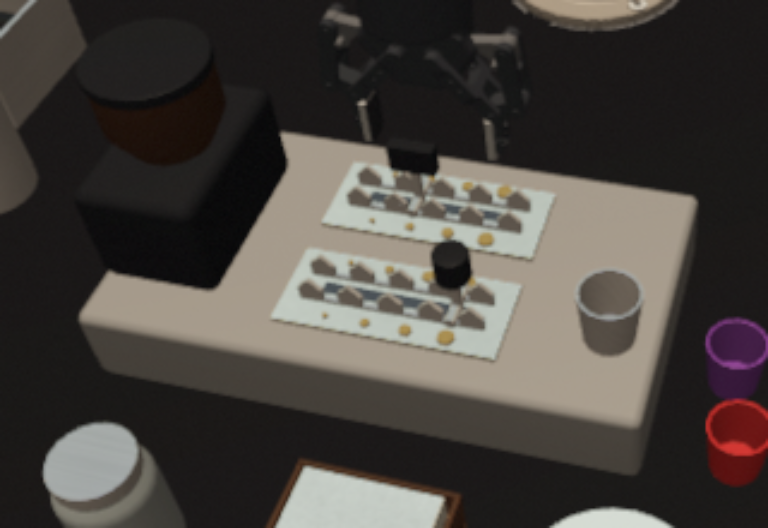

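```bash
python3 - <<'E'
from h import *
c=viewer.camera_params("scene");R=c['view'][:3,:3];T=c['view'][:3,3]
def cloud(d):
    v,u=np.mgrid[:400,:640]; P=np.stack([(u-c['cx'])/c['fx']*d,-(v-c['cy'])/c['fy']*d,-d],-1)
    return (P-T)@R
a=cloud(np.load("pics/scene0.npy")); q,d=viewer.grab_frame("scene"); b=cloud(d)
def top(P,x,y,r=18):
    m=(abs(P[...,0]-x)<r)&(abs(P[...,1]-y)<r)&(P[...,2]>135)&(P[...,2]<215); z=P[m]
    if len(z)<5: return len(z)
    k=z[z[:,2]>np.percentile(z[:,2],60)]; return len(z),np.percentile(z[:,2],[50,80,95]).round(1),k.mean(0).round(1)
print("before",top(a,647,-65)); print("after",top(b,645,43),"old",top(b,647,-65))
print("bar",top(a,531,-30,28),top(b,531,-30,28))
C=[p[(abs(p[...,0]-640)<60)&(abs(p[...,1]-176)<50)&(p[...,2]>110)&(p[...,2]<160)] for p in (a,b)]
print("cup",[(len(k),k.mean(0).round(1)) for k in C])
s=sensors.state();print(s['time_s'],s['tool_pos'],np.abs(s['qvel']).max())
E
```

```text
before (279, array([166.9, 169.1, 170.7]), array([649.8, -66. , 169.3]))
after (273, array([167.2, 169.4, 170.4]), array([648.8,  44. , 169.5])) old 0
bar (295, array([160.4, 168.3, 170.3]), array([534.8, -31.6, 168.2])) (295, array([160.4, 168.3, 169.8]), array([534.7, -31.1, 168.1]))
cup [(627, array([637.5, 172.8, 130.5])), (627, array([637.7, 172.7, 130.5]))]
7.5167 [644.31931488  43.18741917 283.50971589] 0.02411288021725932
```

The knob top is at the same height as at the start (fully home), 108–110 mm along the slide. The bar knob and cup haven't moved, so I'm handing in.

```bash
python3 -c "
from h import *
print(robot.job_done())"
```

```text
the job is handed in; nothing more can be done
None
```

The grinder is at its coarsest setting. I lifted the round knob about 36 mm out of notch 1, carried it 108 mm along the slide to the last notch beside the largest studs, lowered it and let go. The arm is parked about 130 mm above it, gripper open and touching nothing. I handed the job in at about 7.5 s of the 35 s allowed.

- **Round knob:** its top is at 169.5 mm, against 169.3 mm before the move, so it is fully home. It shifted 110 mm by camera depth, within calibration error of the expected 108 mm. In the wrist picture the pin lines up with the largest stud.
- **Bar knob and dosing cup:** both are within 0.5 mm of where they started.
- **Forces:** the wrist force readings I took stayed under about 11 N.
- **Disagreement:** the gripper read 30.5 mm on the 32 mm knob, but the grasp held and nothing slipped. No check failed.

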